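# Add a slotted weight to the glue press

### The arm

A 6-joint arm with a two-finger parallel gripper is mounted at the origin on the work surface. World frame = base frame: x ahead of the robot, y to its left, z up, the work surface at z = 0. Lengths are in m, angles in rad, forces in N, time in s.
With the tool pointing down it reaches from about 0.375 to 0.9 m from the base axis. Payload 3.1 kg.
Tool frame: the origin (TCP) lies between the finger pads; the fingertips stand 17 mm ahead of it and the grasp point (between the pads) lies 2 mm behind it (tip_extent is the distance from the TCP to the fingertips, in m); z points along the fingers, y is the line along which they close (so a half turn about z gives the same grasp; the last joint's range is limited). The gripper opens to 87 mm and grips with 3 to 60 N. Pads are 19 mm wide; open, the fingers measure 117 mm over their backs; the gripper's body (75 mm by 190 mm) begins 51 mm behind the grasp point.
Start: joints at [-1.508, 0.527, 1.433, -0, 1.181, -0.178], TCP at [0.15, -0.607, 0.24] pointing down, gripper open.
Joint ranges: [-3.08, 3.08], [-0.75, 2.2], [0.22, 2.44], [-1.43, 4.57], [0, 2.65], [-2.85, 2.85]. Speed limits (rad/s): [2.79, 2.79, 3.14, 3.14, 3.14, 3.14].

### API

Orientations are given as a unit quaternion [x, y, z, w].
In Python, from cell import * gives the robot as it stands. Calls block until the motion is done:
- move_to(position, orientation): joint-space move of the TCP to a pose.
- line_to(position, attitude=None, speed=0.15, contact_N=None): straight line of the TCP; attitude=None keeps the orientation; speed is the mean speed in m/s. With contact_N (N) it stops when the force on the tool has changed by that much, and returns True; else False.
- move_j(angles): joint-space move.
- gripper_to(opening): opening from 0.0 (shut) to 1.0 (fully open); the grip force is fixed at half the most; returns when the fingers have stopped.
- wait(seconds).
- solve_ik(position, orientation): joint angles nearest the present ones, or None.
- get_obs(): the state.
- get_image(name): name is "scene" or "top" or "wrist"; returns a dict with "pixels" (384x512x3 uint8, red, green, blue), "z_map" (384x512 float32, m along the optical axis (not along the pixel's ray), 0 where there is no reading), "vfov" (degrees; the focal length in pixels is half the picture's height over the tangent of half this angle, whatever the lens; pixels are square), "cx", "cy" (the principal point, pixels), "dist_coeffs" ([k1, k2, p1, p2, k3] as OpenCV has them; the pictures are not rectified), "eye" and "orientation" of the camera in the world. Camera axes: x right, y down, z forward; pixel columns grow to the right and rows downward; lengths in m; the calibration is good to about 2 mm. A picture is of the moment at which its call begins.
A pose or a line that the arm cannot do raises MotionError and nothing moves.
- job_done(): hands the job in; it is judged then, once.
Trained networks look in the newest picture that a camera, given by its name, has taken for a name from the list of things; names that differ only in an ending like _2 or _b are one class to them, and where a whole thing is asked for, a point or a joint stands for the part that bears it (a point fixed in the world has none). Each returns a list of dicts, best first, with "p" (0 to 1); they miss things now and then, are a little off and sometimes report something else, mostly with a low value. They report only what shows in the picture. A call takes as long as a camera call. They do not tell look-alikes from the thing itself.
- search_frame(camera, label): "location" ([x, y, z] in m, in world coordinates, good to about 4 mm: the middle of the surface that is visible of it).
- cut_out(camera, label): "region" (384x512 bool, what is visible of it).
- spot_point(camera, label): "location" ([x, y, z] in m, in world coordinates, good to about 4 mm: a listed point, or the origin of a listed thing).
The state is a dict: "time_s": time; "joints": joint angles; "joint_velocities": joint speeds; "joint_torque": joint torques, N m; "eef_pos": TCP position; "ee_rot": TCP orientation; "wrist_force": force on the tool from outside, world axes, zero at the start; "torque": the same for the moment, N m; "gripper_width": opening from 0.0 (shut) to 1.0 (fully open); "grasp_force": force on a finger pad.
Only numpy, scipy, OpenCV 4.12 (cv2) and the standard library are available. Lean on these libraries where they do the work, as an engineer would, in place of code of your own. Each camera call takes 0.05 s, during which the arm holds its last target. There are 200 camera calls.

### The job

The glue press on the craft table needs one more weight. Take the large loose slotted steel weight and lower it over the upright stem, flat onto the weight that is already there, with its slot facing the opposite way to the slot of the lower weight so that neither can slide off. Set it down gently without dropping it, and leave the lower weight seated on the press.

Things in the scene. Friction and masses are not known exactly. Their poses are not given: they have to be found in the camera images.
- press: Glue press, fixed: a plywood board 150 x 150 x 12 mm, a panel of craft sticks on it and a wooden pressing plate 110 x 110 mm whose top is 32 mm above the table. From the plate's centre an upright steel stem, 8 mm in diameter with a rounded top, rises to 104 mm above the table. Origin: on the stem's axis, at table height; z up.
- lower_weight: Steel weight, twin of loose_weight, lying loose on the pressing plate with the stem in its slot near its centre; its top is 62 mm above the table. Origin: centre of its underside; z up; +x points out of the open mouth of its slot.
- loose_weight: Steel, 0.4 kg, on the table right of the press: flange 84 mm across, 8 mm thick; on it a hub with flat sides, 50 mm wide (y), 60 long (x), top 30 mm above its underside; grip the flat sides. Slot 26 mm wide, open at +x, ends 13 mm past the centre. Origin: centre of underside, z up; goes to 62 mm above the table. Not the small slotted weight (56 mm) nor the round one without slot.
- slot_mouth (a point): The middle of the slot's open mouth at the rim of the loose weight, 42 mm from its centre along its +x, at its underside.
Not all that is in view belongs to the job. Leave any green look-alike of the press alone.

How it is judged:
At the end, for the whole second after the job is handed in: Loose weight at rest flat (within 5 degrees) on the lower one, underside 57 to 67 mm above the table, centre within 15 mm of the stem, slot opposite to the lower slot within 40 degrees; lower weight still flat on the plate, centre within 15 mm of the stem (horizontal distance between each of loose_weight, lower_weight and press below 0.015 m and z of loose_weight in the frame of press between 0.057 and 0.067 m and angle between each of loose_weight, lower_weight's own z axis and vertical below 0.1 rad and angle between the x axis of loose_weight and the x axis of lower_weight, either way round below 0.7 rad and x of slot_mouth in the frame of lower_weight below 0 m and z of lower_weight in the frame of press below 0.037 m and linear speed of each of loose_weight, lower_weight below 0.02 m/s); the robot touches nothing.
It fails at once if the weight is dropped onto the press (faster than 0.5 m/s within 50 mm of the stem, less than 90 mm above the table) (horizontal distance between loose_weight and press below 0.05 m and z of loose_weight in the frame of press below 0.09 m and linear speed of loose_weight above 0.5 m/s).
It also fails if it takes over 35 s, if anything falls off the work surface, if the arm or the gripper's body presses on something with over 40 N, if the wrist force passes 120 N, or if a joint passes its speed limit or range.

## Working session

There is one attempt and no reset: what is moved stays moved. The work goes in short steps, each a Python script; the robot and the scene stay as the last script left them, time stands still between calls to the robot, and variables do not carry over. Pictures are saved under pics/ and viewed, at most 10 in all, crops included, and the job is handed in when it is done.

```bash
mkdir -p pics; cat > h.py <<'E'
from cell import *
import numpy as np, cv2
from scipy.spatial.transform import Rotation as R
def cloud(im):
    z=im["z_map"]; h,w=z.shape; f=h/2/np.tan(np.radians(im["vfov"])/2)
    K=np.array([[f,0,im["cx"]],[0,f,im["cy"]],[0,0,1.]])
    v,u=np.mgrid[:h,:w]
    p=cv2.undistortPoints(np.stack([u,v],-1).reshape(-1,1,2).astype(np.float64),K,np.array(im["dist_coeffs"],float)).reshape(h,w,2)
    c=np.concatenate([p*z[...,None],z[...,None]],-1)
    return c@R.from_quat(im["orientation"]).as_matrix().T+np.array(im["eye"])
def save(im,n): cv2.imwrite("pics/"+n,im["pixels"][...,::-1])
E
python3 - <<'E'
from h import *
ims={}
for c in["top","scene"]:
    im=get_image(c); save(im,c+"0.png"); np.save(c+"0.npy",cloud(im))
    for l in["press","lower_weight","loose_weight","slot_mouth"]:
        for d in spot_point(c,l): print(c,l,np.round(d["location"],3),round(d["p"],2))
a=cv2.imread("pics/top0.png");b=cv2.imread("pics/scene0.png")
cv2.imwrite("pics/both.png",cv2.resize(np.vstack([a,b]),None,fx=.78,fy=.78))
print(get_obs()["time_s"])
E
```

```text
top press [0.261 0.362 0.001] 0.76
top press [ 0.288 -0.184 -0.002] 0.72
top press [ 0.507  0.248 -0.   ] 0.69
top press [ 0.61  -0.101  0.002] 0.64
top lower_weight [0.505 0.244 0.03 ] 0.62
top loose_weight [ 0.611 -0.103  0.004] 0.85
top slot_mouth [ 0.649 -0.116 -0.003] 0.86
scene press [0.506 0.243 0.   ] 0.78
scene press [0.258 0.359 0.   ] 0.67
scene lower_weight [0.509 0.246 0.03 ] 0.71
scene loose_weight [ 0.608 -0.098  0.   ] 0.88
scene slot_mouth [ 0.649 -0.11   0.002] 0.66
0.5
```

View pics/top0.png

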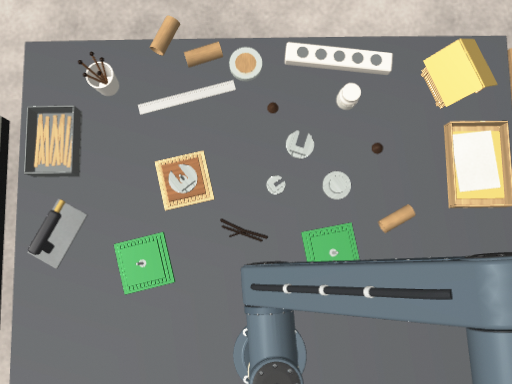

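View pics/scene0.png

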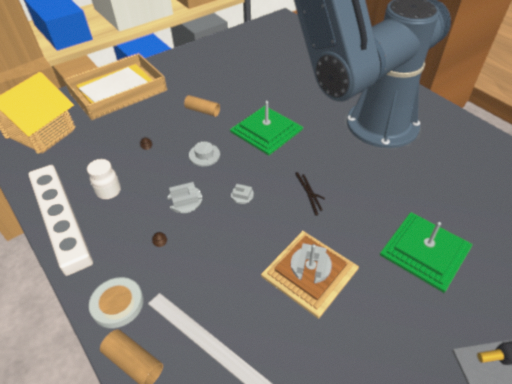

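Top view: three candidates for the loose weight. The big slotted disc is at (300,144), the small slotted one at (276,185) and the round one without a slot at (337,185). The first fits, being large and slotted. The press with wood and stem is at (184,180); the green look-alikes are at (143,263) and (332,245). I'll confirm this in an enlarged crop and measure both slots.

```bash
python3 - <<'E'
import numpy as np,cv2
a=cv2.imread("pics/top0.png")
A=cv2.resize(a[114:174,265:335],None,fx=5.5,fy=5.5,interpolation=cv2.INTER_CUBIC);B=cv2.resize(a[150:210,150:220],None,fx=5.5,fy=5.5,interpolation=cv2.INTER_CUBIC)
cv2.imwrite("pics/crop.png",np.hstack([A,B]))
for n in["top0","scene0"]:
    P=np.load(n+".npy")
    for nm,c,lo,hi in[("loose hub",(.61,-.1),.022,.04),("loose all",(.61,-.1),.004,.04),("low hub",(.507,.245),.054,.07),("low all",(.507,.245),.036,.07),("stem",(.507,.245),.075,.12)]:
        m=(np.hypot(P[...,0]-c[0],P[...,1]-c[1])<.055)&(P[...,2]>lo)&(P[...,2]<hi)
        q=P[m]
        if len(q)<3: print(n,nm,len(q));continue
        (cx,cy),r=cv2.minEnclosingCircle(q[:,:2].astype(np.float32)*1000)
        print(n,nm,len(q),np.round(q.mean(0),4),"circ",round(cx),round(cy),round(r),"zmed",np.round(np.median(q[:,2]),4),cv2.minAreaRect(q[:,:2].astype(np.float32)*1000))
E
```

```text
top0 loose hub 226 [ 0.6067 -0.0976  0.0299] circ 612 -100 38 zmed 0.0298 ((612.1526489257812, -99.54583740234375), (50.03177261352539, 61.96287536621094), 71.18516540527344)
top0 loose all 515 [ 0.6058 -0.0977  0.0179] circ 609 -100 55 zmed 0.0123 ((609.5953979492188, -100.35387420654297), (95.37750244140625, 106.49742126464844), 22.000280380249023)
top0 low hub 236 [0.5035 0.2427 0.0616] circ 507 247 38 zmed 0.0617 ((507.6539001464844, 245.91055297851562), (60.691162109375, 49.74037551879883), 37.57023620605469)
top0 low all 553 [0.5033 0.2425 0.0493] circ 509 247 52 zmed 0.0433 ((507.36279296875, 247.63711547851562), (95.22003936767578, 97.4339828491211), 80.89767456054688)
top0 stem 11 [0.5057 0.2443 0.0976] circ 507 245 4 zmed 0.1029 ((505.9259948730469, 244.5300750732422), (6.223066806793213, 6.514942646026611), 5.386174201965332)
scene0 loose hub 319 [ 0.6061 -0.0954  0.0286] circ 609 -97 38 zmed 0.029 ((608.0606689453125, -98.58651733398438), (55.085792541503906, 59.02968215942383), 71.37026977539062)
scene0 loose all 723 [ 0.6098 -0.0898  0.0185] circ 608 -97 42 zmed 0.0189 ((609.5541381835938, -90.2353515625), (69.2724838256836, 79.95594024658203), 66.95643615722656)
scene0 low hub 411 [0.5031 0.2456 0.0614] circ 504 247 39 zmed 0.0616 ((504.4395751953125, 246.42001342773438), (61.81966018676758, 49.69721984863281), 37.43213653564453)
scene0 low all 886 [0.5061 0.2488 0.0505] circ 501 249 46 zmed 0.0496 ((505.2618713378906, 251.73519897460938), (72.60174560546875, 89.7225570678711), 42.250526428222656)
scene0 stem 38 [0.5053 0.247  0.0923] circ 505 246 5 zmed 0.0925 ((504.6356201171875, 246.68714904785156), (7.531024932861328, 7.4599223136901855), 3.592306137084961)
```

View pics/crop.png

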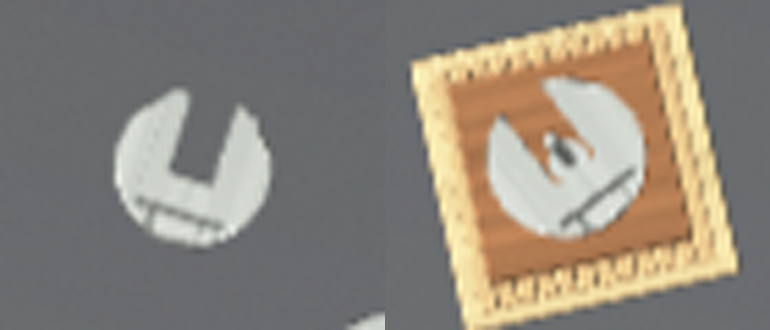

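The left crop confirms the large slotted weight, at (300,144) in the full picture. Its hub measures 50 x 62 mm and its top is at 30 mm. The centre is (0.611, -0.099) and the slot opens at -18.8°. In the right crop the lower slot opens up-left at +37.5°, and the stem is at (0.5055, 0.2455). The target yaw is therefore 217.5°. Next I check the IK, move above the weight and look.

```bash
cat >> h.py <<'E'
def down(deg): return (R.from_euler('z',deg,degrees=True)*R.from_euler('x',180,degrees=True)).as_quat()
E
python3 - <<'E'
from h import *
best=None
for k in(0,180):
    g=solve_ik([.606,-.097,.15],down(-18.8+k)); p=solve_ik([.509,.249,.2],down(217.5+k))
    print(k,None if g is None else np.round(g,2),None if p is None else np.round(p,2))
    if g is not None and p is not None: best=best if best is not None else k
print(best)
gripper_to(1.0)
move_to([.606,-.097,.2],down(-18.8+best))
im=get_image("wrist"); save(im,"w1.png"); P=cloud(im)
for l in["loose_weight","slot_mouth"]:
    for d in spot_point("wrist",l): print(l,np.round(d["location"],3),round(d["p"],2))
m=(np.hypot(P[...,0]-.61,P[...,1]+.1)<.055)&(P[...,2]>.024)&(P[...,2]<.036)
q=P[m]; print(len(q),np.median(q[:,2]),cv2.minAreaRect(q[:,:2].astype(np.float32)*1000) if len(q)>3 else 0)
o=get_obs();print(o["time_s"],o["eef_pos"],o["wrist_force"])
E
```

```text
0 [-0.34  0.62  1.54 -0.    0.98  1.56] [ 0.26  0.5   1.62  0.    1.02 -1.97]
180 [-0.34  0.62  1.54  0.    0.98 -1.58] [ 0.26  0.5   1.62 -0.    1.02  1.17]
0
loose_weight [ 0.609 -0.098 -0.003] 0.89
slot_mouth [ 0.652 -0.116 -0.001] 0.91
1504 0.03106012456475818 ((610.4367065429688, -100.29407501220703), (50.14813995361328, 59.590538024902344), 71.3495101928711)
3.3 [ 0.60596044 -0.09783239  0.20005185] [ 0.62211913 -0.23961425 -0.00823819]
```

View pics/w1.png

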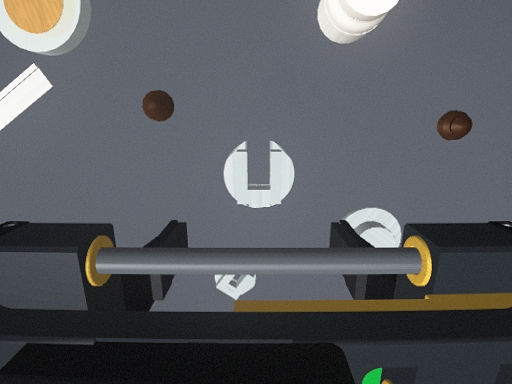

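The wrist view shows the weight at (259,175) with its slot pointing up, and nothing under the fingers' path; the round weight at (373,230) is clear of it. Refined centre is (0.6105, -0.100) with yaw -18.7°. I grip 5 mm behind the centre, at the centre of mass.

```bash
python3 - <<'E'
from h import *
g=[.6060,-.0985]
q=down(-18.7)
line_to(g+[.08],q,speed=.2)
c=line_to(g+[.0285],speed=.08,contact_N=8)
print("contact",c,get_obs()["eef_pos"])
gripper_to(0.0)
o=get_obs();print(o["gripper_width"]*87,o["grasp_force"],o["eef_pos"])
line_to(g+[.12],speed=.1)
wait(.2)
o=get_obs();print(o["time_s"],o["gripper_width"]*87,o["grasp_force"],o["wrist_force"],o["torque"])
im=get_image("wrist"); save(im,"w2.png"); P=cloud(im)
np.save("w2.npy",P)
for l in["loose_weight","slot_mouth"]:
    for d in spot_point("wrist",l): print(l,np.round(d["location"],3),round(d["p"],2))
E
```

```text
contact False [ 0.60614143 -0.09857518  0.02837445]
49.815151502323616 30.00027358531952 [ 0.60605815 -0.09847907  0.02861859]
6.825 49.26562840634415 29.999147951602936 [-0.77038856  0.17045105 -4.7177263 ] [ 0.09091678  0.0214227  -0.01875329]
```

View pics/w2.png

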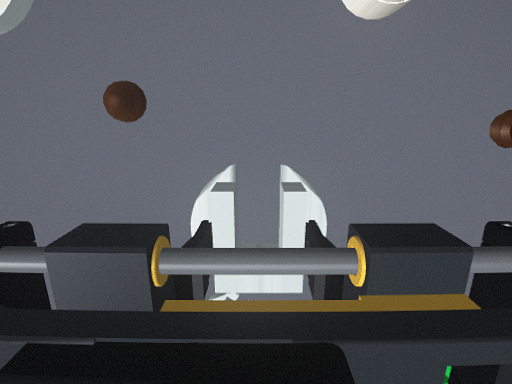

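The weight is held squarely: width 49.5 mm, slot pointing up at (258,210), 4.7 N. I check tilt and offset in the hand from the depth, then carry it above the stem.

```bash
python3 - <<'E'
from h import *
P=np.load("w2.npy"); T=R.from_euler('z',-18.7,degrees=True).as_matrix()
L=(P-np.array([.606,-.0985,0.0915]))@T   # weight-ish frame, TCP xy origin
for lo,hi in((.0245,.037),(.004,.013)):
    m=(abs(L[...,0])<.06)&(abs(L[...,1])<.024 if lo>.02 else abs(L[...,1])<.045)&(L[...,2]>lo)&(L[...,2]<hi)&(L[...,0]>.012)
    q=L[m]
    if len(q)<10: print("few");continue
    c=np.linalg.lstsq(np.c_[q[:,:2],np.ones(len(q))],q[:,2],rcond=None)[0]
    print(len(q),np.round(c,4),"xmax",np.percentile(q[:,0],98),"y",np.percentile(q[:,1],[1,99]))
off=.0047
yaw=217.5; s=np.array([.5055,.2455]); d=np.array([np.cos(np.radians(yaw)),np.sin(np.radians(yaw))])
t=list(s-off*d)
move_to([.606,-.0985,.2],down(-18.7))
move_to(t+[.22],down(yaw))
line_to(t+[.165],speed=.1)
for c in("top","scene","wrist"):
    im=get_image(c); save(im,c+"3.png"); np.save(c+"3.npy",cloud(im))
a,b=cv2.imread("pics/scene3.png"),cv2.imread("pics/wrist3.png")
cv2.imwrite("pics/c3.png",np.hstack([cv2.resize(a[180:330,230:400],(400,353)),cv2.resize(b,(400,300))[:,:].copy() if 0 else cv2.resize(b,(400,353))]))
o=get_obs();print(o["time_s"],o["eef_pos"],o["gripper_width"]*87,o["wrist_force"],t)
E
```

```text
1816 [-0.0411  0.0002  0.0308] xmax 0.0339833994694678 y [-0.02379304  0.02370998]
1718 [ 0.0004 -0.0004  0.0081] xmax 0.04222028424772225 y [-0.03960758  0.03890782]
11.1917 [0.50991287 0.24854899 0.16590791] 49.80700278953387 [-0.35309258  0.02978497 -4.13291751] [np.float64(0.5092287606993687), np.float64(0.24836117871634097)]
```

View pics/c3.png

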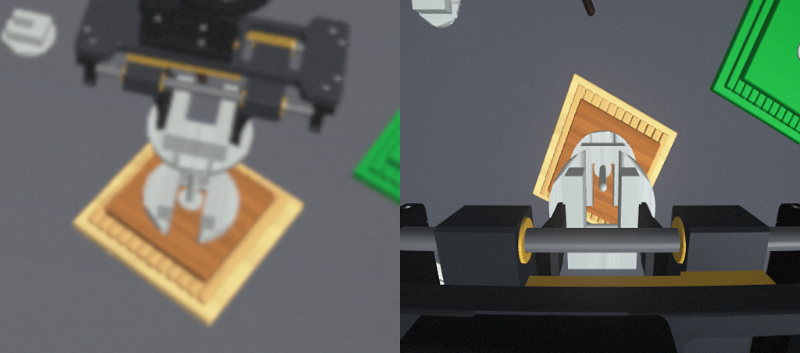

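The slots are opposed, the weight is level, and the stem shows inside the slot at (603,175) of the wrist half. I check the stem's position in the weight's frame from the wrist depth, then lower.

```bash
python3 - <<'E'
from h import *
P=np.load("wrist3.npy"); o=get_obs(); e=np.array(o["eef_pos"]); e[2]=0
yaw=217.5; L=(P-e)@R.from_euler('z',yaw,degrees=True).as_matrix()
m=(abs(L[...,0])<.04)&(abs(L[...,1])<.012)&(P[...,2]>.075)&(P[...,2]<.112)
q=L[m]; print("stem rel TCP (want ~4.7,0)",len(q),np.round(np.median(q,0),4), np.round(q.max(0),4),np.round(q.min(0),4))
mm=(abs(L[...,0])<.06)&(abs(L[...,1])<.024)&(P[...,2]>.16)&(P[...,2]<.172)&(L[...,0]>.012)
w=L[mm]; i=w[abs(w[:,1])<.02]; print("hub y inner",np.percentile(w[w[:,1]>0,1],1),np.percentile(w[w[:,1]<0,1],99),"hub xmax",np.percentile(w[:,0],98),np.median(w[:,2]))
E
```

```text
stem rel TCP (want ~4.7,0) 165 [0.0086 0.0003 0.1011] [0.0104 0.0036 0.1063] [ 0.0024 -0.0039  0.0753]
hub y inner 0.013607568219289332 -0.012270107944305149 hub xmax 0.033369008274681485 0.1682214918720072
```

```bash
python3 - <<'E'
from h import *
e=np.array(get_obs()["eef_pos"]); y=np.radians(217.5); xy=list(e[:2]+.0015*np.array([np.cos(y),np.sin(y)]))
q=down(217.5)
print(line_to(xy+[.165],q,speed=.05))
print(line_to(xy+[.100],speed=.06,contact_N=8), get_obs()["eef_pos"])
c=line_to(xy+[.086],speed=.015,contact_N=4)
o=get_obs();print(c,o["eef_pos"],o["wrist_force"],o["time_s"])
if c and o["eef_pos"][2]<.095:
    gripper_to(.75); wait(.2)
    line_to(xy+[.2],speed=.15)
    im=get_image("wrist"); save(im,"w4.png"); P=cloud(im)
    im=get_image("scene"); save(im,"s4.png")
    m=(np.hypot(P[...,0]-.5055,P[...,1]-.2455)<.055)&(P[...,2]>.083)&(P[...,2]<.098)
    p=P[m]; print(len(p),np.median(p[:,2]),cv2.minAreaRect(p[:,:2].astype(np.float32)*1000))
    print(np.linalg.lstsq(np.c_[p[:,:2],np.ones(len(p))],p[:,2],rcond=None)[0])
    for l in["lower_weight","loose_weight","press","slot_mouth"]:
        for d in spot_point("scene",l): print(l,np.round(d["location"],3),round(d["p"],2))
    a,b=cv2.imread("pics/s4.png"),cv2.imread("pics/w4.png")
    cv2.imwrite("pics/c4.png",np.hstack([cv2.resize(a[200:330,250:380],(353,353),interpolation=2),cv2.resize(b,(440,353))]))
print(get_obs()["time_s"])
E
```

```text
False
False [0.50912295 0.24772612 0.10042564]
True [0.50869434 0.24762082 0.09056753] [-0.22896586  0.24768151  4.30907744] 13.325
2359 0.09311908136796682 ((506.2117614746094, 245.02957153320312), (59.919464111328125, 50.14005661010742), 37.36577606201172)
[0.00760106 0.00414292 0.08782826]
lower_weight [0.505 0.247 0.03 ] 0.74
loose_weight [0.504 0.248 0.062] 0.83
press [ 0.504  0.242 -0.002] 0.67
press [ 0.289 -0.186  0.001] 0.64
press [0.262 0.362 0.001] 0.6
slot_mouth [0.471 0.217 0.061] 0.85
15.3333
```

View pics/c4.png

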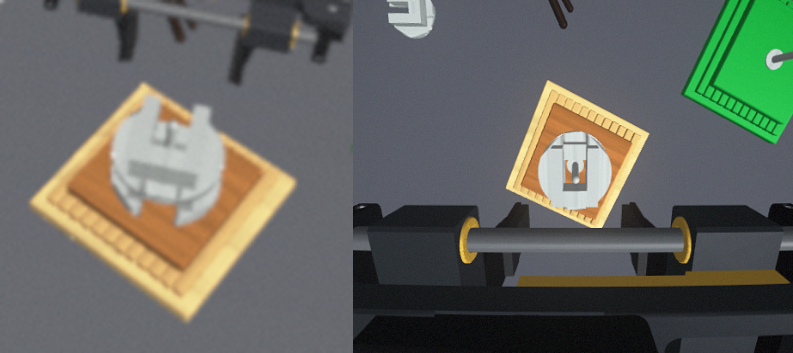

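The loose weight lies flat on the lower one with its hub top at 93 mm and its centre at (0.506, 0.245). The slots are opposed, the stem is inside the slot at (575,172), and the gripper is clear. I hand the job in.

```bash
python3 -c "
from cell import *
print(job_done())"
```

```text
the job is handed in; nothing more can be done
None
```

The large loose weight now sits flat on the lower weight over the stem, with the slots facing opposite ways; I handed the job in at about 15 s, and no verdict was returned.

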